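# Fit the adjustable wrench and tighten the glue press

## Task

The adjustable wrench lies round the loose nut of the glue press with its jaws too wide. Roll its worm until the jaws just fit the nut, then swing the handle clockwise (seen from above) until the nut is tight against its stop. Keep the wrench lying flat on the nut throughout, leave it there, and do not disturb the toys standing around.

Things in the scene. Friction and masses are not known exactly. Their poses are not given: they have to be found in the camera images.
- press: Glue press fixed to the table: wooden base board and plywood platen (205 x 170 mm, top face 46 mm above the table, reaching 60 mm to +x, 145 mm to -x and 85 mm to either side of the bolt) with wooden pieces between. Origin on the table under the bolt's axis. The bolt (16 mm thick) stands up to 72 mm above the table.
- nut_center (a point): Centre of the steel hexagon nut, 30 mm across flats, 16 mm high, lying on the platen round the bolt; its vertical axis passes through here. Height 54 mm.
- press_nut (a joint): Turn of the nut about the vertical, rad, growing clockwise seen from above. It starts between 0 and 0.12; the stop (nut tight) is at 0.70. It turns against a friction of about 0.25 N m. At 0 two of its flats face the press's +y and -y.
- wrench: Loose steel adjustable wrench, 0.4 to 0.6 kg, 202 mm behind the nut, lying flat on the platen. Origin: on its underside, at the centre of a fitted nut. Handle along its own -x, 22 mm wide and 12 mm thick, from x = -90 to -188 mm, then a round end 27 mm wide. Head 14 mm thick; fixed jaw's face at y = +15 mm, the movable jaw faces it from the -y side, throat at x = -20 mm.
- jaw (a joint): Slide of the movable jaw along the wrench's -y, m: the jaw opening is 24 mm + this value, so the 30 mm nut is just fitted at 0.006. It starts between 0.0105 and 0.0145.
- worm (a joint): Turn of the worm about the wrench's +y, rad; each radian moves the jaw 1.25 mm. Growing closes the jaws: its upper side then moves towards the nut. Its starting value means nothing. It takes some 4 N along its rim: press 6 to 15 N with the tips of a shut gripper and wipe. It stays where it is left unless over 30 N forces the jaw; it stalls once the jaws hold the nut.
- worm_top (a point): Highest point of the worm: a knurled wheel of 22 mm diameter and 18 mm width, its axis along the wrench's y, set in a window of the head at x = -50, y = -8 mm, standing 9 mm proud of the head. Height 69 mm over the table.
- jaw_face (a point): Middle of the movable jaw's gripping face.
- handle (a point): Point on the handle's centre line, half way up its thickness, 150 mm from the nut's centre: a place to push it sideways.
- toy_car: Wooden toy car, 58 x 102 x 50 mm, a bystander to the right of the press. Origin under its middle.
- stamp: Wooden hand stamp, 24 x 36 x 66 mm, a bystander to the right near the robot. Origin under its middle.
- skittle: Wooden skittle, 38 mm thick, 100 mm high, a bystander beyond the press. Origin under its middle.

How it is judged:
By the outcome, as a careful person would: the job done as asked, in the order asked, and still so for the second after the job is handed in, with the robot touching nothing.
It also fails if it takes over 61 s, if anything falls off the work surface, if the arm or the gripper's body presses on something with over 40 N, if the wrist force passes 120 N, or if a joint passes its speed limit or range.

## Robot

A 7-joint arm with a two-finger parallel gripper is mounted at the origin on the work surface; the furniture and walls round the work are solid. World frame = base frame: x ahead of the robot, y to its left, z up, the work surface at z = 0. Lengths are in mm, angles in degrees, forces in N, time in s.
With the tool pointing down it reaches from about 425 to 875 mm from the base axis. Payload 4.7 kg.
Tool frame: the origin (TCP) lies midway between the tips of the shut fingers; the grasp point (between the pads) lies behind it (r.grip_point_offset is the z of the grasp point in the tool frame, in mm); z points along the fingers, y is the line along which they close (so a half turn about z gives the same grasp; the last joint's range is limited). The gripper opens to 87 mm and grips with 3 to 60 N. Pads are 19 mm wide; open, the fingers measure 117 mm over their backs; the gripper's body (75 mm by 190 mm) begins 51 mm behind the grasp point.
Start: joints at [64.177, 18.392, -4.016, 83.108, 1.295, 78.541, -3.26], TCP at [291.343, -581.072, 222.587] pointing down, gripper open.
Joint ranges: [-163.93, 163.93], [-17.29, 119.83], [-79.2, 71.16], [3.27, 140.29], [-89.18, 269.18], [5.43, 117.66], [-154.24, 154.24]. Speed limits (degrees/s): [147.25, 147.25, 180, 180, 180, 180, 180].

## Interface

Orientations are given as [roll, pitch, yaw] about the fixed x, y, z axes, in that order (R = Rz(yaw) Ry(pitch) Rx(roll)).
In Python, from cell import r, camera, camera_params, order, finder gives the robot as it stands.
- The arm moves only by the shell command python3 -m creep FILE [FORCE], which reads ROWS from the file FILE. ROWS is a JSON object whose key "increments" holds a list of rows, 1 to 12 of them, each of 5 numbers: the finger opening in mm, then dx, dy, dz in mm, then a turn about the tool's z in degrees; each row is the pose to reach, as a shift and turn from the pose commanded when the command began, along the tool's axes at that moment; what a row does not reach only later rows make up. A row lasts 1/8 s, in which the tool goes at most 62.5 mm and 10.7 degrees, less where a joint would pass 70% of its speed; a pose out of reach is approached as far as the arm can. The fingers move at their own pace and stop on an object; FORCE is the grip in N (left out, the last holds). Time passes only in rows, so rows that do not move let the fingers close. It prints the time, the measured TCP pose, the force, the opening and the grip force at its end. Input that does not fit is refused with a message, and nothing moves.
- r.state(): the state, without advancing time (a new reading comes with each control period).
- camera(name): name is "side" or "top"; returns (picture, depth): 400x640x3 uint8, red, green, blue; 400x640 float32, mm along the optical axis (not along the pixel's ray), 0 where there is no reading.
- camera_params(name): a dict with "fx", "fy", "cx", "cy" (pixels), "world_to_cam" (4x4, takes a point from world to camera coordinates). Camera axes: x right, y up, looking along -z (the intrinsics and any distortion apply to the point x, -y, -z); pixel columns grow to the right and rows downward; lengths in mm; the calibration is good to about 2 mm. A picture is of the moment at which its call begins. camera_params takes no time and is no camera call.
- order.finish_job(): hands the job in; it is judged then, once.
Trained networks look in the newest picture that a camera, given by its name, has taken for a name from the list of things; names that differ only in an ending like _2 or _b are one class to them, and where a whole thing is asked for, a point or a joint stands for the part that bears it (a point fixed in the world has none). Each returns a list of dicts, best first, with "score" (0 to 1); they miss things now and then, are a little off and sometimes report something else, mostly with a low value. They report only what shows in the picture. A call takes as long as a camera call.
- finder.trace(camera, target): "pixels" (400x640 bool, what is visible of it) and "extent" ([left, top, right, bottom] in pixels, round what is visible of it).
The state is a dict: "time": time; "joint_positions": joint angles; "joint_vel": joint speeds; "joint_efforts": joint torques, N m; "ee_pos": TCP position; "tcp_rot": TCP orientation; "wrist_force": force on the tool from outside, world axes, zero at the start; "wrist_torque": the same for the moment, N m; "gripper_width": finger opening in mm; "gripper_force": force on a finger pad.
Only numpy, scipy, OpenCV 4.12 (cv2) and the standard library are available. Lean on these libraries where they do the work, as an engineer would, in place of code of your own. Each camera call takes 0.05 s, during which the arm holds its last target. There are 200 camera calls.

## Working session

There is one attempt and no reset: what is moved stays moved. The work goes in short steps, Python scripts to look and compute and a shell command to move; the robot and the scene stay as the last step left them, time stands still between calls to the robot, and variables do not carry over. Pictures are saved under pics/ and viewed, at most 10 in all, crops included, and the job is handed in when it is done.

```bash
mkdir -p pics; ls; cat > h.py <<'E'
from cell import r, camera, camera_params, order, finder
import numpy as np, cv2
def deproj(cam,mask,depth):
    p=camera_params(cam); v,u=np.nonzero(mask&(depth>0)); d=depth[v,u]
    c=np.stack([(u-p['cx'])/p['fx']*d,-(v-p['cy'])/p['fy']*d,-d,np.ones_like(d)])
    return (np.linalg.inv(p['world_to_cam'])@c)[:3].T
def proj(cam,P):
    p=camera_params(cam); c=p['world_to_cam']@np.r_[P,1]
    return p['cx']+p['fx']*c[0]/-c[2], p['cy']-p['fy']*c[1]/-c[2]
E
python3 - <<'E'
from h import *
s=r.state(); print(s['time'],s['ee_pos'],s['tcp_rot'],s['gripper_width'],r.grip_point_offset)
for c in('side','top'):
    im,d=camera(c); cv2.imwrite(f'pics/{c}0.png',im[:,:,::-1]); np.save(f'{c}_d.npy',d)
    print(c,{k:(np.round(v,3).tolist() if hasattr(v,'tolist') else v) for k,v in camera_params(c).items()})
    for t in('press','wrench','worm_top','jaw_face','press_nut','handle','nut_center','toy_car','stamp','skittle','jaw','worm'):
        try: L=finder.trace(c,t)
        except Exception as e: print(t,e); continue
        for o in L[:2]:
            P=deproj(c,o['pixels'],d)
            print(c,t,round(o['score'],2),o['extent'],o['pixels'].sum(),np.median(P,0).round(1) if len(P) else '',P.min(0).round() if len(P) else '',P.max(0).round() if len(P) else '')
            np.save(f'{c}_{t}.npy',o['pixels']) if o is L[0] else 0
E
```

```text
pics
0.0 [ 291.03228169 -580.57915377  221.4482475 ] [-1.79889617e+02  6.71816440e-03  2.66306162e+01] 86.94658046882265 -18.700000000000003
side {'fx': 454.9477251655114, 'fy': 454.9477251655114, 'cx': 314.38210955367157, 'cy': 198.06005558974567, 'world_to_cam': [[-0.991, -0.135, -0.006, 522.32], [0.06, -0.481, 0.875, -139.559], [-0.121, 0.867, 0.484, -873.644], [0.0, 0.0, 0.0, 1.0]]}
side press 0.86 [245.7, 196.2, 358.4, 259.7] 5329 [553.3   8.6  44.5] [ 448. -224.   -3.] [682.  40.  75.]
side wrench 0.84 [270.9, 201.7, 380.1, 228.1] 1260 [527.6 -40.4  57.1] [ 399. -106.   43.] [613. -19.  70.]
side worm_top 0.75 [275.2, 202.1, 378.7, 225.6] 1190 [527.6 -40.4  57.2] [ 399. -112.   45.] [612. -19.  70.]
side jaw_face 0.56 [289.1, 201.4, 307.7, 208.4] 116 [577.  -79.8  57.6] [ 553. -122.   45.] [599. -56.  73.]
side nut_center 0.65 [245.9, 197.3, 357.4, 262.3] 5300 [552.9   8.4  44.5] [ 449. -218.   -3.] [682.  40.  75.]
side toy_car 0.8 [329.0, 160.4, 354.3, 185.4] 512 [ 496.7 -306.5   28.5] [ 467. -417.   -2.] [ 532. -274.   52.]
side stamp 0.67 [379.1, 161.9, 394.4, 189.3] 271 [ 
[... 1207 characters left out ...]
-51.1  59.5] [ 399. -100.   -4.] [613. -18.  75.]
top nut_center 0.85 [242.3, 157.2, 317.8, 250.3] 5444 [556.  -56.4  46.9] [ 448. -143.   -5.] [667.  42.  79.]
top toy_car 0.69 [372.3, 221.9, 408.2, 245.2] 717 [ 501.6 -324.1   35.8] [ 470. -377.   -0.] [ 532. -279.   58.]
top stamp 0.61 [373.9, 279.7, 388.3, 292.1] 160 [ 378.5 -304.8   26.8] [ 359. -323.   -2.] [ 394. -290.   71.]
top stamp 0.2 [372.8, 222.0, 410.5, 247.4] 770 [ 502.3 -323.6   34.9] [ 473. -379.   -6.] [ 532. -277.   58.]
top skittle 0.73 [274.0, 115.8, 286.9, 136.8] 240 [749.1 -50.8  54.1] [737. -67.   3.] [779. -29. 103.]
top jaw 0.5 [289.4, 183.8, 302.9, 206.1] 179 [578.8 -81.4  59.4] [ 560. -100.   45.] [610. -71.  66.]
```

```bash
python3 - <<'E'
from h import *
a=cv2.imread('pics/top0.png')[150:290,230:330]; b=cv2.imread('pics/side0.png')[185:265,235:395]
A=cv2.resize(a,None,fx=4,fy=4,interpolation=2); B=cv2.resize(b,(400,200),interpolation=2)
o=np.zeros((560,800,3),np.uint8); o[:,:400]=A; o[:200,400:]=B
o[220:470,400:]=cv2.resize(cv2.imread('pics/side0.png'),(400,250)); cv2.imwrite('pics/c1.png',o)
d=np.load('top_d.npy'); m=np.load('top_wrench.npy'); P=deproj('top',m,d)
P=P[(P[:,2]>48)&(P[:,2]<75)]
h=P[P[:,0]<520]
# handle centreline
q=np.polyfit(h[:,0],h[:,1],1); print('handle',q,np.degrees(np.arctan(q[0])),h[:,2].mean())
for lo in range(395,625,15):
    s=P[(P[:,0]>=lo)&(P[:,0]<lo+15)]
    if len(s): print(lo,len(s),s[:,1].min().round(),s[:,1].mean().round(1),s[:,1].max().round(),s[:,2].mean().round(1))
w=deproj('top',np.load('top_press.npy'),d); w=w[(w[:,2]>38)&(w[:,2]<52)]
print(cv2.minAreaRect(w[:,:2].astype(np.float32)))
w=deproj('side',np.load('side_worm.npy'),np.load('side_d.npy')); print(w[w[:,2]>64].mean(0))
E
```

```text
handle [-2.10278842e-02 -3.90670043e+01] -1.204631483951142 58.89185573622101
395 37 -60.0 -48.5 -37.0 58.6
410 69 -60.0 -48.1 -37.0 58.7
425 56 -59.0 -48.3 -38.0 58.7
440 60 -59.0 -48.3 -37.0 58.7
455 60 -59.0 -48.1 -37.0 58.9
470 50 -58.0 -48.0 -39.0 59.0
485 60 -60.0 -48.3 -39.0 59.2
500 70 -67.0 -50.6 -38.0 59.0
515 98 -73.0 -52.9 -33.0 60.3
530 124 -75.0 -51.9 -30.0 61.5
545 123 -77.0 -52.9 -30.0 64.3
560 195 -100.0 -63.0 -25.0 60.0
575 121 -100.0 -57.6 -24.0 59.8
590 73 -85.0 -54.7 -23.0 60.7
605 33 -85.0 -46.1 -23.0 60.5
((558.0385131835938, -52.72334289550781), (170.2864532470703, 205.33584594726562), 89.76221466064453)
[546.76267143 -54.60653453  67.15064278]
```

View pics/c1.png

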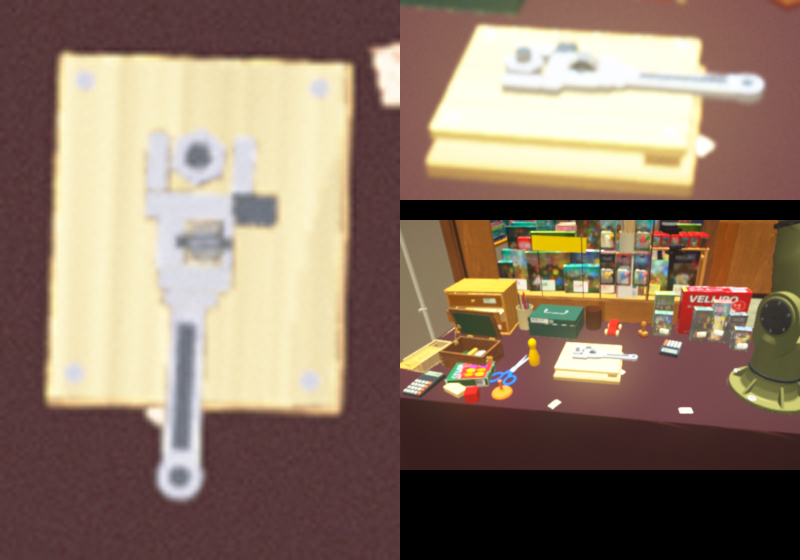

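The close-up (left, top view: up = +x, left = +y) shows the nut at crop (199,156), about pixel (280,189). The worm is at (205,242), about pixel (281,210). The handle runs straight down to its round end at (180,477), and both jaws stand clear of the nut. That puts the nut near (600,-53) and the worm near (550,-56), with wrench yaw about 0. I'll move above the worm with a shut gripper.

```bash
echo '{"increments": [[0, 40, -31, 0, 2], [0, 85, -66, 5, 5], [0, 130, -101, 15, 8], [0, 175, -136, 25, 11], [0, 220, -171, 35, 14], [0, 265, -206, 45, 17], [0, 310, -241, 55, 20], [0, 355, -276, 70, 23], [0, 400, -311, 85, 26], [0, 440, -343, 95, 26.6], [0, 459, -357, 101, 26.6], [0, 459, -357, 101, 26.6]]}' > rows.txt && python3 -m creep rows.txt 20
python3 - <<'E'
from h import *
d=np.load('top_d.npy')
for n,(u,v) in dict(nut=(279.75,189),worm=(281.25,210.5),end=(275,269)).items():
    m=np.zeros((400,640),bool); m[int(v)-1:int(v)+2,int(u)-1:int(u)+2]=1
    print(n,np.median(deproj('top',m,d),0))
E
```

```text
time: 2.8
ee_pos: [541.8, -53.8, 121.2]
tcp_rot: [-179.9, 0.0, 0.3]
wrist_force: [-0.2, -0.7, 0.1]
gripper_width: 0.7
gripper_force: 0.0
nut [598.23279733 -52.78442522  72.89995376]
worm [549.41874221 -58.86298323  70.71671909]
end [410.61066137 -48.54211041  57.62193364]
```

```bash
echo '{"increments": [[0, 1, 3, 25, 0], [0, 1, 3, 44, 0], [0, 1, 3, 50, 0], [0, 1, 3, 52, 0], [0, 1, 3, 53, 0], [0, 1, 3, 53, 0]]}' > rows.txt && python3 -m creep rows.txt; python3 -c "
from h import *
im,d=camera('side');cv2.imwrite('pics/s2.png',cv2.resize(im[150:270,235:395,::-1],(800,600),interpolation=2))"
```

```text
time: 3.55
ee_pos: [543.1, -59.6, 69.4]
tcp_rot: [180.0, -0.1, 0.0]
wrist_force: [-0.3, -1.3, 2.1]
gripper_width: 0.5
gripper_force: 1.1
```

View pics/s2.png

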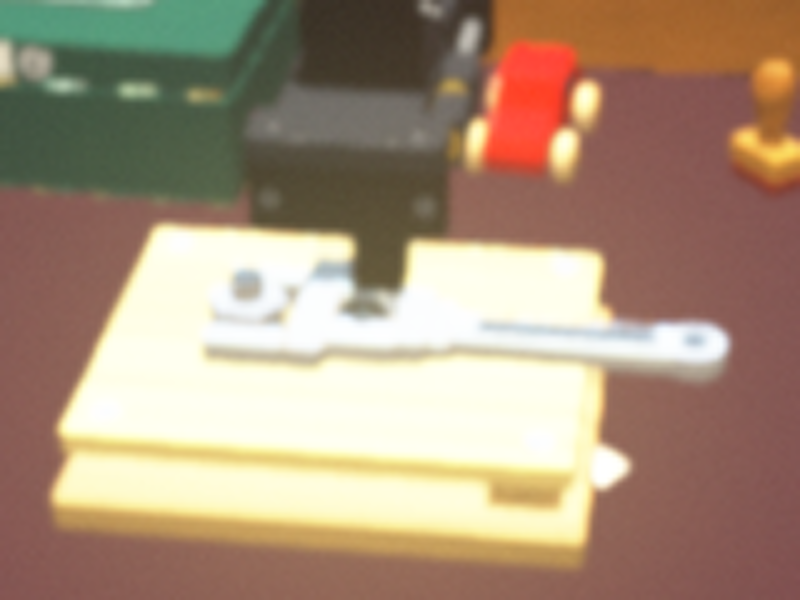

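The side view shows the tip at crop (385,280), just on the worm at (365,300), with the wrench flat. I'll probe the pressing stiffness.

```bash
echo '{"increments": [[0, 0, -2, 1, 0], [0, 0, -2, 1, 0]]}' > rows.txt && python3 -m creep rows.txt; echo '{"increments": [[0, 0, 0, 1, 0], [0, 0, 0, 1, 0]]}' > rows.txt && python3 -m creep rows.txt
```

```text
time: 3.85
ee_pos: [543.8, -59.5, 69.2]
tcp_rot: [179.8, -0.2, -0.0]
wrist_force: [-1.4, -3.4, 6.8]
gripper_width: 0.5
gripper_force: 3.7
time: 4.1
ee_pos: [544.4, -59.5, 69.1]
tcp_rot: [179.8, -0.2, -0.0]
wrist_force: [-2.8, -3.4, 11.9]
gripper_width: 0.6
gripper_force: 5.8
```

```bash
echo '{"increments": [[0, 5, 0, 0, 0], [0, 10, 0, 0, 0], [0, 15, 0, 0, 0], [0, 15, 0, 0, 0]]}' > rows.txt && python3 -m creep rows.txt
```

```text
time: 4.6
ee_pos: [559.2, -59.6, 68.9]
tcp_rot: [179.8, -0.2, -0.0]
wrist_force: [-1.8, -4.0, 10.5]
gripper_width: 0.7
gripper_force: 5.4
```

```bash
echo '{"increments": [[0, 0, 0, -7, 0], [0, -17, -1, -7, 0], [0, -17, -1, -1, 0], [0, -17, -1, 0, 0], [0, -12, -1, 0, 0], [0, -7, -1, 0, 0], [0, -2, -1, 0, 0], [0, -1, -1, 0, 0]]}' > rows.txt && python3 -m creep rows.txt; echo '{"increments": [[0, 0, 0, -7, 0], [0, -17, 0, -7, 0], [0, -17, 0, -1, 0], [0, -17, 0, 0, 0], [0, -12, 0, 0, 0], [0, -7, 0, 0, 0], [0, -2, 0, 0, 0], [0, -1, 0, 0, 0]]}' > rows.txt && python3 -m creep rows.txt;  echo '{"increments": [[0, 0, 0, -7, 0], [0, -60, 0, -30, 0], [0, -110, 0, -30, 0], [0, -150, 0, -30, 0], [0, -150, 0, -30, 0]]}' > rows.txt && python3 -m creep rows.txt;python3 -c "
from h import *
im,d=camera('top');np.save('d1.npy',d);cv2.imwrite('pics/t1f.png',im[:,:,::-1]);cv2.imwrite('pics/t1.png',cv2.resize(im[160:235,240:340,::-1],(800,600),interpolation=2))"
```

```text
time: 5.6
ee_pos: [558.7, -55.8, 68.9]
tcp_rot: [180.0, -0.2, 0.1]
wrist_force: [-3.2, -0.5, 14.0]
gripper_width: 0.4
gripper_force: 7.0
time: 6.6
ee_pos: [557.6, -56.5, 69.0]
tcp_rot: [179.9, -0.1, 0.0]
wrist_force: [-5.0, 0.5, 15.7]
gripper_width: 0.3
gripper_force: 8.2
time: 7.22
ee_pos: [403.1, -56.7, 95.8]
tcp_rot: [179.9, 0.1, -0.0]
wrist_force: [0.5, 0.4, 0.6]
gripper_width: 0.2
gripper_force: 0.0
```

View pics/t1.png

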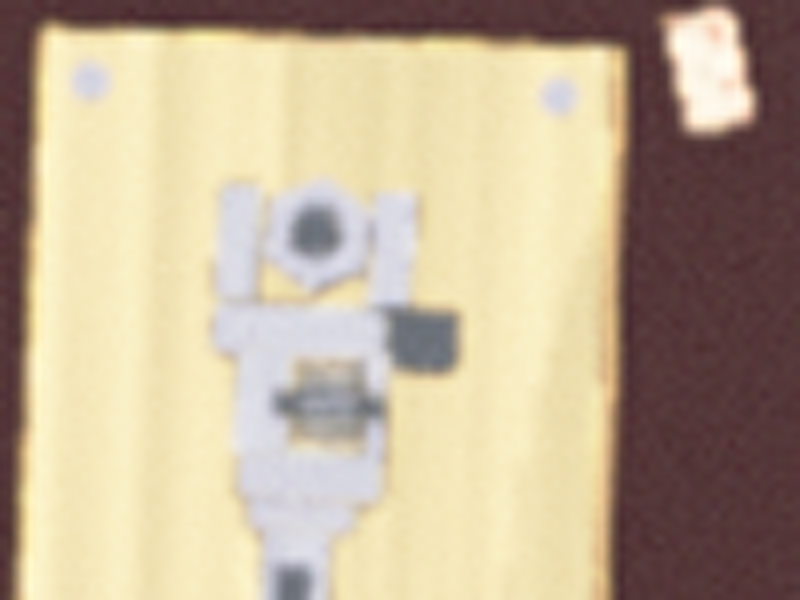

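The jaws now read about 33 mm apart (faces at crop columns 258 and 372, nut 265 to 368). The three wipes moved the jaw about 5 mm, so roughly 3 mm is left.

```bash
echo '{"increments": [[0, 60, 0, 0, 0], [0, 110, 0, 0, 0], [0, 133, 0, 20, 0], [0, 133, 0, 29, 0], [0, 133, 0, 30, 0], [0, 138, 0, 30, 0], [0, 143, 0, 30, 0], [0, 148, 0, 30, 0], [0, 149, 0, 30, 0]]}' > rows.txt && python3 -m creep rows.txt; echo '{"increments": [[0, 0, 0, -7, 0], [0, -17, 0, -7, 0], [0, -17, 0, -1, 0], [0, -17, 0, 0, 0], [0, -12, 0, 0, 0], [0, -7, 0, 0, 0]]}' > rows.txt && python3 -m creep rows.txt; echo '{"increments": [[0, 5, 0, 0, 0], [0, 6, 0, 0, 0]]}' > rows.txt && python3 -m creep rows.txt;  echo '{"increments": [[0, 0, 0, -7, 0], [0, -17, 0, -7, 0], [0, -17, 0, -1, 0], [0, -17, 0, 0, 0], [0, -12, 0, 0, 0], [0, -7, 0, 0, 0]]}' > rows.txt && python3 -m creep rows.txt; echo '{"increments": [[0, 5, 0, 0, 0], [0, 6, 0, 0, 0]]}' > rows.txt && python3 -m creep rows.txt
```

```text
time: 8.4
ee_pos: [555.9, -56.1, 69.0]
tcp_rot: [180.0, -0.1, 0.0]
wrist_force: [-4.4, 0.2, 15.6]
gripper_width: 0.6
gripper_force: 7.9
time: 9.15
ee_pos: [548.4, -56.7, 68.9]
tcp_rot: [179.9, -0.0, 0.0]
wrist_force: [-7.4, -0.7, 20.3]
gripper_width: 0.5
gripper_force: 9.7
time: 9.4
ee_pos: [553.4, -57.0, 68.9]
tcp_rot: [179.9, 0.1, 0.0]
wrist_force: [-10.2, -1.0, 22.2]
gripper_width: 0.3
gripper_force: 11.0
time: 10.15
ee_pos: [546.5, -56.6, 68.8]
tcp_rot: [179.9, 0.1, 0.0]
wrist_force: [-11.4, -0.1, 23.7]
gripper_width: 0.5
gripper_force: 11.7
time: 10.4
ee_pos: [551.3, -56.9, 68.8]
tcp_rot: [179.9, 0.3, -0.0]
wrist_force: [-13.9, -1.7, 26.2]
gripper_width: 0.4
gripper_force: 13.1
```

The wiping force rose to 14 N, which suggests the worm has stalled. I'll lift and look.

```bash
echo '{"increments": [[0, 0, 0, -10, 0], [0, -60, 0, -35, 0], [0, -110, 0, -35, 0], [0, -150, 0, -35, 0], [0, -150, 0, -35, 0]]}' > rows.txt && python3 -m creep rows.txt;python3 -c "
from h import *
im,d=camera('top');np.save('d2.npy',d);cv2.imwrite('pics/t2f.png',im[:,:,::-1]);cv2.imwrite('pics/t2.png',cv2.resize(im[160:235,240:340,::-1],(800,600),interpolation=2))"
```

```text
time: 11.02
ee_pos: [400.6, -56.8, 100.9]
tcp_rot: [179.9, 0.1, -0.0]
wrist_force: [-0.1, 0.3, 0.4]
gripper_width: 0.1
gripper_force: 0.0
```

View pics/t2.png

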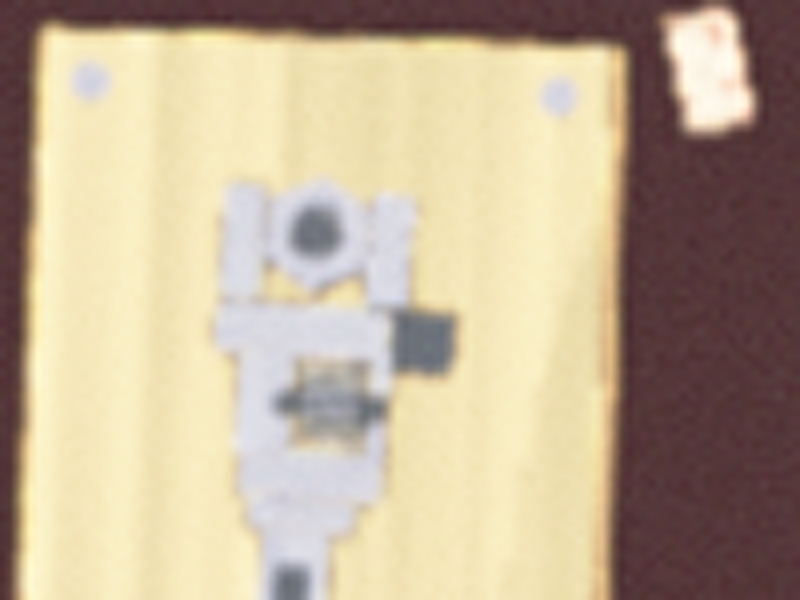

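The jaws now close on the nut, with faces at about columns 265 and 368, the same as the nut's flats, and nothing else has shifted. Next I'll go down beside the handle on its -y side and move in to contact.

```bash
echo '{"increments": [[0, 24, 22, 0, 0], [0, 47, 45, 0, 0], [0, 47, 45, 25, 0], [0, 47, 45, 44, 0], [0, 47, 45, 50, 0], [0, 47, 45, 50, 0]]}' > rows.txt && python3 -m creep rows.txt; echo '{"increments": [[0, 0, -5, 0, 0], [0, 0, -10, 0, 0], [0, 0, -12, 0, 0], [0, 0, -12, 0, 0]]}' > rows.txt && python3 -m creep rows.txt; python3 -c "
from h import *
im,d=camera('side');im2,d=camera('top');cv2.imwrite('pics/s3.png',np.vstack([cv2.resize(im[175:265,235:395,::-1],(533,300),interpolation=2),cv2.resize(im2[165:285,200:413,::-1],(533,300),interpolation=2)]))"
```

```text
time: 11.82
ee_pos: [450.4, -101.0, 51.3]
tcp_rot: [-180.0, -0.0, 0.1]
wrist_force: [-0.1, 0.8, 0.4]
gripper_width: 0.4
gripper_force: 0.0
time: 12.32
ee_pos: [449.8, -89.1, 51.8]
tcp_rot: [180.0, -0.0, 0.1]
wrist_force: [0.9, -0.1, 0.4]
gripper_width: 0.4
gripper_force: 0.0
```

View pics/s3.png

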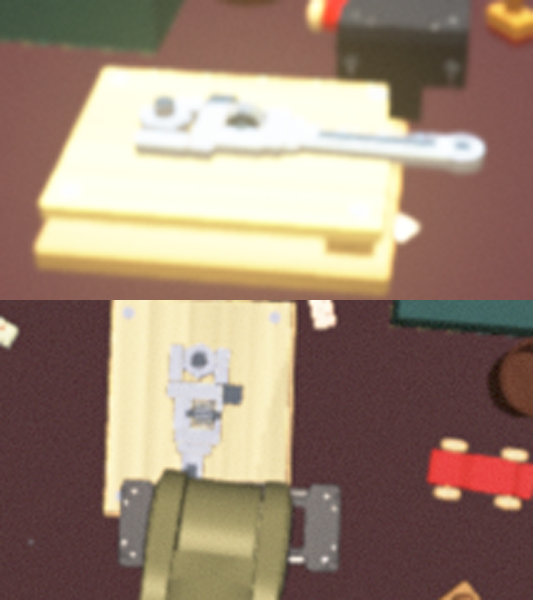

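The finger stands beside the handle on its far (-y) side at side crop (405,100), not yet touching. I'll move in to contact.

```bash
for i in 1 2; do echo '{"increments": [[0, 0, -3, 0, 0], [0, 0, -6, 0, 0], [0, 0, -6, 0, 0]]}' > rows.txt && python3 -m creep rows.txt|egrep 'ee_pos|wrist_f'; done;  echo '{"increments": [[0, 0, -4, 0, 0], [0, 0, -4, 0, 0]]}' > rows.txt && python3 -m creep rows.txt|egrep 'ee_pos|wrist_f'
```

```text
ee_pos: [449.6, -82.9, 51.5]
wrist_force: [-0.6, -0.0, -0.1]
ee_pos: [449.6, -76.9, 51.5]
wrist_force: [-0.8, -0.0, 0.2]
ee_pos: [449.6, -72.9, 51.5]
wrist_force: [0.7, 0.2, -0.3]
```

```bash
echo '{"increments": [[0, 0, -2, 0, 0], [0, 0, -4, 0, 0], [0, 0, -4, 0, 0]]}' > rows.txt && python3 -m creep rows.txt|egrep 'ee_pos|wrist_f';  echo '{"increments": [[0, 0, -2, 0, 0], [0, 0, -4, 0, 0], [0, 0, -4, 0, 0]]}' > rows.txt && python3 -m creep rows.txt|egrep 'ee_pos|wrist_f';  echo '{"increments": [[0, 0, -2, 0, 0], [0, 0, -4, 0, 0], [0, 0, -4, 0, 0]]}' > rows.txt && python3 -m creep rows.txt|egrep 'ee_pos|wrist_f'
```

```text
ee_pos: [449.6, -69.1, 51.5]
wrist_force: [0.7, -0.1, -0.7]
ee_pos: [449.6, -65.6, 51.6]
wrist_force: [0.2, -1.5, -0.7]
ee_pos: [449.7, -60.9, 51.5]
wrist_force: [-0.0, -1.4, -0.2]
```

Contact came at y ≈ -66, so the finger's half depth is about 6 mm and the swing is about 3.4° in. Now I'll swing on along the arc, turning the tool with it.

```bash
echo '{"increments": [[0, 0, -3, 0, 1], [0, 0, -7, 0, 3], [0, 0, -11, 0, 5], [0, 0, -15, 0, 7], [0, 0.3, -19, 0, 9], [0, 0.5, -23, 0, 11], [0, 1, -27, 0, 12], [0, 1.5, -31, 0, 13], [0, 1.5, -31, 0, 13]]}' > rows.txt && python3 -m creep rows.txt; python3 -c "
from h import *
im,d=camera('side');cv2.imwrite('pics/s4.png',cv2.resize(im[175:265,235:395,::-1],(800,450),interpolation=2))"
```

```text
time: 15.68
ee_pos: [451.2, -29.7, 51.5]
tcp_rot: [-180.0, -0.0, -12.9]
wrist_force: [-1.1, -2.0, -0.7]
gripper_width: 0.6
gripper_force: 1.0
```

View pics/s4.png

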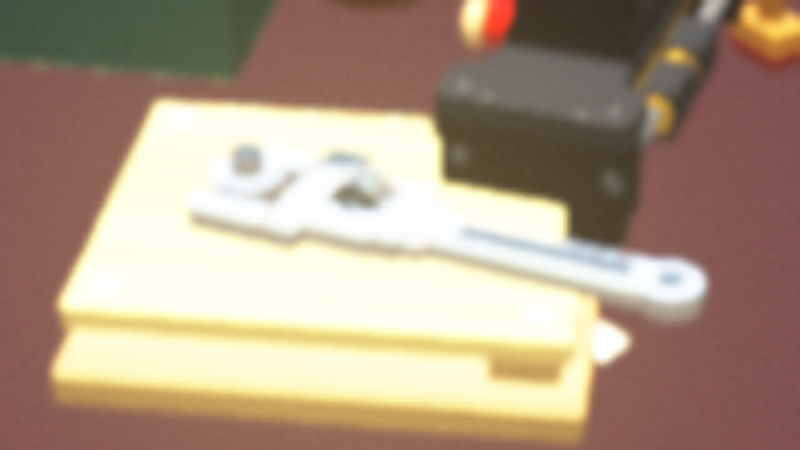

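The wrench follows flat at about 15°, still hugging the nut, with the finger behind the handle at (600,220). I'll go on to about 35°.

```bash
echo '{"increments": [[0, -0.3, -4.5, 0, 2], [0, -0.4, -9, 0, 4], [0, -0.5, -13.1, 0, 6], [0, -0.2, -17.5, 0, 8], [0, 0, -22, 0, 10], [0, 0.3, -26.3, 0, 12], [0, 1, -31, 0, 14], [0, 2.1, -39.4, 0, 17], [0, 3.5, -46, 0, 19], [0, 5.1, -52.2, 0, 21], [0, 5.1, -52.2, 0, 21]]}' > rows.txt && python3 -m creep rows.txt
```

```text
time: 17.1
ee_pos: [467.8, 20.0, 51.5]
tcp_rot: [-180.0, 0.0, -33.9]
wrist_force: [0.5, -2.1, -0.4]
gripper_width: 0.3
gripper_force: 0.6
```

```bash
echo '{"increments": [[0, -0.2, -2.6, 0, 1], [0, -0.5, -5.2, 0, 2], [0, -0.5, -5.2, 0, 2]]}' > rows.txt && python3 -m creep rows.txt|egrep 'ee_pos|wrist_f';  for i in 1 2 3 4; do python3 -c "
from h import *
s=r.state(); f=s['wrist_force'][:2]; print('stop' if np.hypot(*f)>4 else 'go')" | grep -q go && echo '{"increments": [[0, -0.1, -1.3, 0, 0.5], [0, -0.1, -1.3, 0, 0.5]]}' > rows.txt && python3 -m creep rows.txt|egrep 'ee_pos|wrist_f'; done
```

```text
ee_pos: [470.2, 24.2, 51.4]
wrist_force: [-0.6, -3.1, 1.4]
ee_pos: [470.8, 25.3, 51.4]
wrist_force: [-1.7, -3.0, 2.0]
ee_pos: [471.6, 26.5, 51.5]
wrist_force: [-2.2, -2.2, 0.6]
ee_pos: [472.4, 27.6, 51.5]
wrist_force: [-1.8, -3.1, -0.3]
ee_pos: [473.0, 28.7, 51.5]
wrist_force: [-2.0, -2.1, 0.1]
```

```bash
for i in 1 2 3 4; do python3 -c "
from h import *
s=r.state(); f=s['wrist_force'][:2]; print('stop' if np.hypot(*f)>4.2 else 'go')" | grep -q go && echo '{"increments": [[0, -0.05, -0.7, 0, 0.3], [0, -0.05, -0.7, 0, 0.3]]}' > rows.txt && python3 -m creep rows.txt|egrep 'ee_pos|wrist_f'; done
```

```text
ee_pos: [473.4, 29.2, 51.5]
wrist_force: [-2.8, -2.3, 0.4]
ee_pos: [473.8, 29.8, 51.5]
wrist_force: [-1.9, -1.6, 0.1]
ee_pos: [474.2, 30.4, 51.5]
wrist_force: [-3.2, -2.2, 0.8]
ee_pos: [474.6, 31.0, 51.5]
wrist_force: [-2.5, -2.3, 0.5]
```

```bash
for i in 1 2 3 4 5 6; do python3 -c "
from h import *
s=r.state(); f=s['wrist_force'][:2]; print('stop' if np.hypot(*f)>4.4 else 'go')" | grep -q go && echo '{"increments": [[0, -0.05, -0.7, 0, 0.3], [0, -0.05, -0.7, 0, 0.3]]}' > rows.txt && python3 -m creep rows.txt|egrep 'time|ee_pos|wrist_f'; done
```

```text
time: 19.73
ee_pos: [475.0, 31.5, 51.5]
wrist_force: [-3.3, -1.5, 0.7]
time: 19.98
ee_pos: [475.4, 32.1, 51.5]
wrist_force: [-3.6, -1.7, 0.3]
time: 20.23
ee_pos: [475.7, 32.6, 51.5]
wrist_force: [-4.2, -2.4, 0.6]
```

```bash
for i in 1 2; do echo '{"increments": [[0, -0.05, -0.6, 0, 0], [0, -0.05, -0.6, 0, 0]]}' > rows.txt && python3 -m creep rows.txt|egrep 'ee_pos|wrist_f';done; python3 -c "
from h import *
im,d=camera('side');cv2.imwrite('pics/s5.png',cv2.resize(im[175:265,235:395,::-1],(800,450),interpolation=2))
print(r.state()['wrist_force'])"
```

```text
ee_pos: [476.1, 33.0, 51.5]
wrist_force: [-3.8, -3.0, 0.2]
ee_pos: [476.5, 33.4, 51.5]
wrist_force: [-4.3, -2.7, 0.2]
[-4.78574591 -2.13599312  0.33389498]
```

View pics/s5.png

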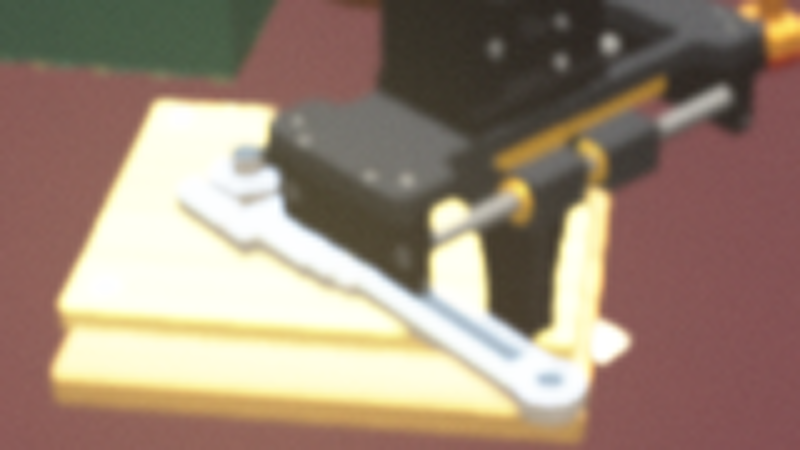

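The wrench still lies flat at about 40°, with the handle end at (550,380). The push force rose slightly, to about 5 N. I'll back off and measure the handle angle from above.

```bash
echo '{"increments": [[0, 0, 8, 0, 0], [0, 0, 16, 0, 0], [0, 0, 18, -20, 0], [0, 0, 20, -50, 0], [0, -25, 50, -60, 0], [0, -50, 80, -60, 0], [0, -75, 110, -60, 0], [0, -75, 110, -60, 0]]}' > rows.txt && python3 -m creep rows.txt|egrep 'time|ee_pos|wrist_f'; cat > m.py <<'E'
from h import *
im,d=camera('top'); L=finder.trace('top','wrench'); P=deproj('top',L[0]['pixels'],d)
cv2.imwrite('pics/t%d.png'%int(r.state()['time']*100),cv2.resize(im[160:280,230:390,::-1],(800,600),interpolation=2))
C=np.array([600.5,-52.7]); P=P[(P[:,2]>53)&(P[:,2]<64)]; Q=P[:,:2]-C
rr=np.hypot(*Q.T); h=Q[(rr>95)&(rr<185)]
c=h.mean(0); _,_,v=np.linalg.svd(h-c); a=v[0]*np.sign(v[0][1]); print('angle',np.degrees(np.arctan2(a[1],-a[0])),len(h),'line offset from C',c[0]*v[0][1]-c[1]*v[0][0], 'rmax',np.sort(rr)[-5:], r.state()['time'])
E
python3 m.py; ls pics
```

```text
time: 21.78
ee_pos: [347.0, -3.4, 111.7]
wrist_force: [0.8, -0.5, -0.2]
angle 42.483317692097806 345 line offset from C -0.36987540816522824 rmax [197.85150348 197.8650637  198.64850826 198.86571227 199.2583993 ] 21.875
c1.png
s2.png
s3.png
s4.png
s5.png
side0.png
t1.png
t1f.png
t2.png
t2187.png
t2f.png
top0.png
```

View pics/t2187.png

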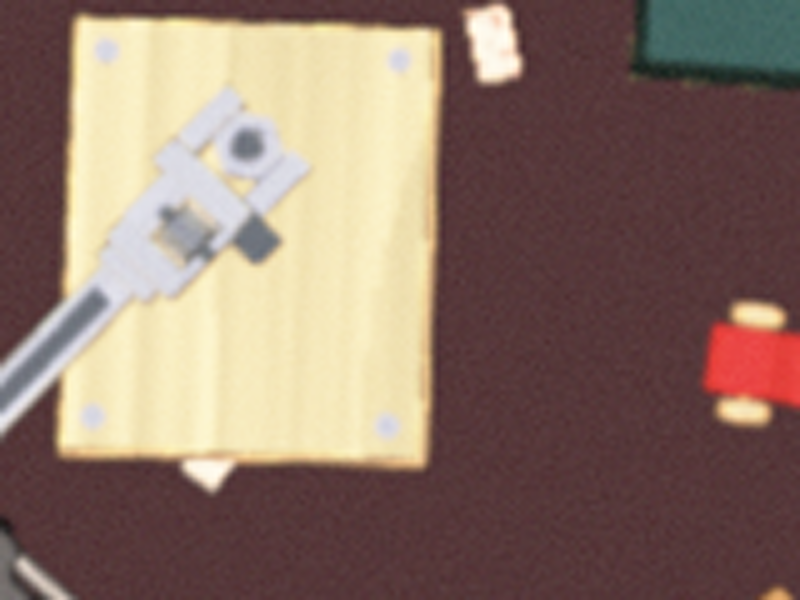

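```bash
python3 - <<'E'
from h import *
# press edges by colour (top0 full frame), on platen plane z=46; same angle method on initial wrench
im=cv2.imread('pics/top0.png'); hsv=cv2.cvtColor(im,cv2.COLOR_BGR2HSV)
m=np.load('top_press.npy')|np.load('top_wrench.npy'); 
p=camera_params('top')
def plane(u,v,z):
    Ti=np.linalg.inv(p['world_to_cam']); o=Ti[:3,3]; r=Ti[:3,:3]@np.array([(u-p['cx'])/p['fx'],-(v-p['cy'])/p['fy'],-1.]); return o+r*(z-o[2])/r[2]
mm=((hsv[:,:,2]>140)&(hsv[:,:,0]<40)&cv2.dilate(m.astype(np.uint8),np.ones((7,7))).astype(bool))
L=[];R=[];
for v in range(170,245):
    u=np.nonzero(mm[v,235:330])[0]+235
    L.append(plane(u.min()-.5,v,46)); R.append(plane(u.max()+.5,v,46))
T=[]; 
for u in range(255,310):
    v=np.nonzero(mm[150:265,u])[0]+150; T.append(plane(u,v.min()-.5,46))
from scipy.stats import theilslopes
for n,X in(('L',L),('R',R)):
    X=np.array(X); s=theilslopes(X[:,1],X[:,0]); print(n,'yaw',np.degrees(np.arctan(s[0])),'y at x=600',s[1]+600*s[0])
X=np.array(T); s=theilslopes(X[:,0],X[:,1]); print('T yaw',-np.degrees(np.arctan(s[0])),'x at y=-52.7',s[1]-52.7*s[0])
d=np.load('top_d.npy'); P=deproj('top',np.load('top_wrench.npy'),d); C=np.array([600.5,-52.7]); P=P[(P[:,2]>53)&(P[:,2]<64)]; Q=P[:,:2]-C
rr=np.hypot(*Q.T); h=Q[(rr>95)&(rr<185)];c=h.mean(0); _,_,v=np.linalg.svd(h-c); a=-v[0]*np.sign(v[0][0]); print('start wrench angle',np.degrees(np.arctan2(a[1],-a[0])))
E
```

```text
L yaw -0.045794909000324416 y at x=600 34.872784324438435
R yaw -0.3163454615180465 y at x=600 -142.68135506440993
T yaw -0.10603640911152064 x at y=-52.7 661.9969761396101
start wrench angle 0.46389447269817
```

The top view shows the wrench flat on the nut at about 42°, toys untouched. Press yaw is about -0.15°, so tight is 40.3° plus any play. The last few newtons may have eased the jaw slightly, so I'll make one light check wipe on the worm where it now lies, at crop (187,232), about (558,-26).

```bash
cat > to.py <<'E'
from h import *; import sys
s=r.state(); y=np.radians(s['tcp_rot'][2]); print(s['ee_pos'].round(1) if hasattr(s['ee_pos'],'round') else s['ee_pos'],s['tcp_rot'][2],s['time'])
for a in sys.argv[1:]:
    t=np.array(list(map(float,a.split(','))))-s['ee_pos']; print(a,'->',np.round([t[0]*np.cos(y)+t[1]*np.sin(y),t[0]*np.sin(y)-t[1]*np.cos(y),-t[2]],1))
E
python3 to.py 552,-20.5,111 552,-20.5,73 564,-31,68
```

```text
[349.5  -2.6 112.3] -40.088877510611695 21.875
552,-20.5,111 -> [ 166.4 -116.7    1.3]
552,-20.5,73 -> [ 166.4 -116.7   39.3]
564,-31,68 -> [ 182.4 -116.4   44.3]
```

```bash
echo '{"increments": [[0, 50, -35, 0, 0], [0, 95, -67, 0, 0], [0, 140, -98, 0, 0], [0, 166, -117, 1, 0], [0, 166, -117, 25, 0], [0, 166, -117, 38, 0], [0, 166, -117, 42, 0], [0, 166, -117, 43.5, 0], [0, 166, -117, 44.5, 0], [0, 166, -117, 44.5, 0]]}' > rows.txt && python3 -m creep rows.txt|egrep 'ee_pos|wrist_f'; python3 to.py 552,-20.5,67
```

```text
ee_pos: [551.4, -20.2, 69.2]
wrist_force: [-2.4, -1.0, 8.6]
[551.4 -20.2  69.2] -40.08438041962277 23.125
552,-20.5,67 -> [ 0.6 -0.2  2.2]
```

```bash
for i in 1 2 3; do echo '{"increments": [[0, 2.5, 0, 0.2, 0], [0, 5, 0, 0.2, 0]]}' > rows.txt && python3 -m creep rows.txt|egrep 'ee_pos|wrist_f'; done; echo '{"increments": [[0, 0, 0, -10, 0], [0, -8, 0, -20, 0], [0, -60, 40, -40, 0], [0, -110, 80, -40, 0], [0, -160, 117, -40, 0], [0, -180, 117, -40, 0], [0, -180, 117, -40, 0]]}' > rows.txt && python3 -m creep rows.txt|egrep 'time|ee_pos|wrist_f'; python3 m.py; ls -t pics|head -1
```

```text
ee_pos: [554.1, -22.7, 69.1]
wrist_force: [-7.9, 1.4, 12.7]
ee_pos: [557.0, -25.3, 69.0]
wrist_force: [-10.2, 1.7, 15.4]
ee_pos: [559.8, -27.9, 68.9]
wrist_force: [-13.2, 3.7, 19.3]
time: 24.75
ee_pos: [348.2, -3.0, 106.8]
wrist_force: [1.3, 0.2, 0.5]
angle 42.83657006261878 330 line offset from C -2.3050992077839254 rmax [197.19445773 197.53038807 197.81942824 199.01254727 199.35067454] 24.85
t2485.png
```

The wipe stalled at once (12 N along the rim at 19 N press, near the friction limit), so the jaws hold the nut. I'll re-check the stop by pushing the handle gently again and watching how stiff it is.

```bash
python3 to.py 464.5,20,107 464.5,20,51.5 474.5,31.8,51.5
```

```text
[350.2  -3.2 107.2] -40.03459273489027 24.85
464.5,20,107 -> [ 72.6 -91.3   0.2]
464.5,20,51.5 -> [ 72.6 -91.3  55.7]
474.5,31.8,51.5 -> [  72.7 -106.8   55.7]
```

```bash
echo '{"increments": [[0, 25, -30, 0, 0], [0, 50, -60, 0, 0], [0, 73, -88, 0, 0], [0, 73, -90, 25, 0], [0, 73, -90, 48, 0], [0, 73, -90, 55.7, 0], [0, 73, -94, 55.7, 0], [0, 73, -98, 55.7, 0], [0, 73, -102, 55.7, 0], [0, 73, -104, 55.7, 0], [0, 73, -104, 55.7, 0]]}' > rows.txt && python3 -m creep rows.txt|egrep 'ee_pos|wrist_f'; for i in 1 2 3 4 5 6; do python3 -c "
from h import *
s=r.state(); f=s['wrist_force'][:2]; print('stop' if np.hypot(*f)>3.6 else 'go')" | grep -q go && echo '{"increments": [[0, 0, -0.7, 0, 0], [0, 0, -0.7, 0, 0]]}' > rows.txt && python3 -m creep rows.txt|egrep 'ee_pos|wrist_f'; done
```

```text
ee_pos: [472.2, 29.7, 51.0]
wrist_force: [0.1, 0.0, 0.4]
ee_pos: [472.3, 30.0, 50.7]
wrist_force: [-0.7, 0.4, 0.9]
ee_pos: [472.8, 30.6, 50.7]
wrist_force: [0.2, 0.3, 0.3]
ee_pos: [473.3, 31.2, 50.7]
wrist_force: [-0.2, -0.4, 0.5]
ee_pos: [473.8, 31.7, 50.7]
wrist_force: [-0.1, -0.7, 0.2]
ee_pos: [474.2, 32.3, 50.7]
wrist_force: [-0.4, -0.3, 0.8]
ee_pos: [474.7, 32.8, 50.7]
wrist_force: [0.2, -0.5, -1.4]
```

```bash
for i in 1 2 3 4 5 6 7 8; do python3 -c "
from h import *
s=r.state(); f=s['wrist_force'][:2]; print('stop' if np.hypot(*f)>4.2 else 'go')" | grep -q go && echo '{"increments": [[0, 0, -0.6, 0, 0], [0, 0, -0.6, 0, 0], [0, 0, -0.6, 0, 0]]}' > rows.txt && python3 -m creep rows.txt|egrep 'ee_pos|wrist_f'; done
```

```text
ee_pos: [475.0, 33.1, 50.7]
wrist_force: [-0.5, -0.6, 0.2]
ee_pos: [475.1, 33.2, 50.6]
wrist_force: [-1.9, -1.6, 1.7]
ee_pos: [475.2, 33.5, 50.6]
wrist_force: [-4.9, -3.1, 2.9]
```

This time the force jumped from 2.5 to 5.8 N over 0.2 mm, where the nut had been turning at about 2 N. So the nut is tight against its stop. I'll retreat and take a final look.

```bash
echo '{"increments": [[0, 0, 6, 0, 0], [0, 0, 16, 0, 0], [0, 0, 18, -25, 0], [0, 0, 20, -55, 0], [0, -25, 50, -60, 0], [0, -50, 80, -60, 0], [0, -75, 112, -60, 0], [0, -75, 112, -60, 0]]}' > rows.txt && python3 -m creep rows.txt|egrep 'time|ee_pos|wrist_f'; python3 m.py; ls -t pics|head -1 | xargs -I{} cp pics/{} pics/fin.png
```

```text
time: 29.85
ee_pos: [344.2, -4.4, 110.4]
wrist_force: [0.9, 0.3, 0.6]
angle 42.377948816634046 328 line offset from C 0.356481185221341 rmax [197.57539667 197.99647737 198.96435044 199.18558838 199.22057344] 29.95
```

View pics/fin.png

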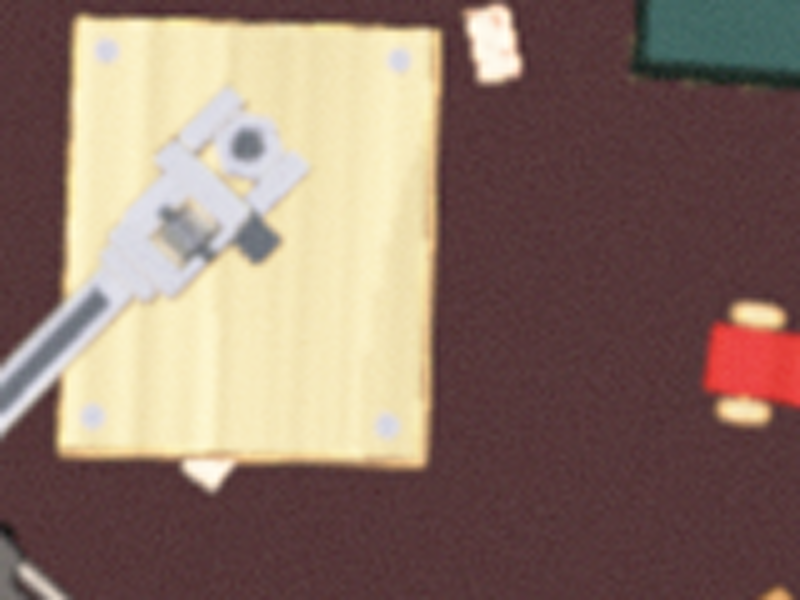

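The wrench lies flat with its jaws on the nut at crop (247,145), the handle at about 42°, the toys where they stood and the robot clear. I'm handing the job in.

```bash
python3 -c "
from h import *
print(order.finish_job(), r.state()['time'])"
```

```text
the job is handed in; nothing more can be done
the job is handed in; nothing more can be done
```

The job is handed in, with no verdict shown: the worm was rolled until it stalled on the nut, the handle was swung clockwise to about 42° by camera (stop about 40°), where it met stiff resistance, and the wrench was left flat, with the toys in the last view unmoved (skittle not re-checked). The press on the worm reached 26 N, above the advised 15 N.

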